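# Put four vessels back on their own lab stations

### The arm

A 7-joint arm with a two-finger parallel gripper is mounted at the origin on the work surface. World frame = base frame: x ahead of the robot, y to its left, z up, the work surface at z = 0. Lengths are in m, angles in rad, forces in N, time in s.
With the tool pointing down it reaches from about 0.425 to 1.025 m from the base axis. Payload 3.6 kg.
Tool frame: the origin (TCP) lies on the centre line of the jaws, within the pads' length; the fingertips stand arm.tips_ahead ahead of it and the grasp point (between the pads) lies 5 mm behind it (arm.tips_ahead is the distance from the TCP to the fingertips, in m); z points along the fingers, y is the line along which they close (so a half turn about z gives the same grasp; the last joint's range is limited). The gripper opens to 85 mm and grips with 20 to 120 N. Pads are 22 mm wide; open, the fingers measure 114 mm over their backs; the gripper's body (76 mm by 85 mm) begins 54 mm behind the grasp point. The pads swing forward as they close: fully open they stand 13 mm farther back than shut.
Start: joints at [-1.367, 0.591, 0.048, 1.609, -0.033, 0.943, -0.034], TCP at [0.212, 0.693, 0.245] pointing down, gripper open.
Joint ranges: [-2.69, 2.69], [-0.47, 2.24], [-1.27, 1.36], [0.19, 2.51], [-1.53, 4.68], [0.08, 2.07], [-3.09, 3.09]. Speed limits (rad/s): [2.57, 2.57, 3.14, 3.14, 3.14, 3.14, 3.14].

### API

Orientations are given as a unit quaternion [x, y, z, w].
In Python, from station import get_obs, cams, arm gives the robot as it stands.
- The arm moves only by the shell command python3 -m jog 'ROWS' [FORCE]. ROWS is text: rows parted by semicolons, each of 7 numbers parted by spaces: the shift along the tool's x, y, z scaled (see below), then the turn, a rotation vector about the tool's x, y, z scaled (see below), then the opening, from -1 (shut) to 1 (fully open). In form: x y z rx ry rz hand; .... A call has exactly 5 rows; each row is the pose to reach, as a shift and turn from the pose commanded when the call began, along the tool's axes at that moment; what a row does not reach only later rows make up. The controller multiplies each number of a shift by 120 mm and each number of a turn by 60 degrees. A row lasts 1/10 s, in which the tool goes at most 50 mm and 8.59 degrees, less where a joint would pass 70% of its speed; a pose out of reach is approached as far as the arm can. A call with a number of a shift or a turn outside -1 to 1 is refused whole. A call with a gripper value outside its range is refused whole. The fingers move at their own pace and stop on an object; FORCE is the grip in N (left out, the last holds). Time passes only in rows, so rows that repeat a pose let the fingers close, or fill a call up. It gives the time, the measured TCP pose, the force, the opening and the grip force at its end, in the units of the state.
- get_obs(): the state, without advancing time (a new reading comes with each control period).
- cams.snapshot(name): name is "scene" or "top"; returns a dict with "frame" (480x640x3 uint8, red, green, blue), "mtx" (3x3 intrinsics, pixels), "eye" and "rotation" of the camera in the world. Camera axes: x right, y down, z forward; pixel columns grow to the right and rows downward; lengths in m; the calibration is good to about 2 mm. A picture is of the moment at which its call begins. There is no depth.
- arm.finish_job(): hands the job in; it is judged then, once.
The state is a dict: "time_s": time; "joint_positions": joint angles; "joint_vel": joint speeds; "tau": joint torques, N m; "tcp_pos": TCP position; "ee_rot": TCP orientation; "ft_force": force on the tool from outside, world axes, zero at the start; "ft_torque": the same for the moment, N m; "gripper_width": finger opening in m; "finger_force": force on a finger pad.
Only numpy, scipy, OpenCV 4.12 (cv2) and the standard library are available. Lean on these libraries where they do the work, as an engineer would, in place of code of your own. Each camera call takes 0.05 s, during which the arm holds its last target. There are 200 camera calls.

### The job

All four vessels on the bench stand in the wrong places. Put each on the middle of its own station: the steel beaker on the magnetic stirrer, the capped jar on the balance pan, the measuring cylinder on the square cork mat and the mortar on the round rubber mat, using the empty white tile to park a vessel on the way. Keep them upright and set them down gently, never dropping one, and leave the wash bottle alone.

Things in the scene. Friction and masses are not known exactly. Their poses are not given: they have to be found in the camera images.
- beaker: Small bare stainless-steel beaker, open at the top, loose: straight outer wall 54 mm in diameter, flaring to 58 mm in the top 4 mm, 70 mm high, wall 3 mm, about 0.11 kg. Belongs on the stirrer. Origin: centre of its underside; z up.
- jar: Squat sealed jar, loose: brown glass 52 mm in diameter, with a flat bare aluminium cap 53 mm in diameter from 40 to 58 mm height; 58 mm high in all, about 0.13 kg. Belongs on the balance pan. Origin: centre of its underside; z up.
- cylinder: White plastic measuring cylinder, loose: upright tube 26 mm in diameter (a small pouring lip at the rim reaches 21 mm from the axis) on a hexagonal foot 52 mm across flats (60 mm across corners) and 8 mm thick; 110 mm high in all, about 0.07 kg. Belongs on the cork mat. Origin: centre of its underside; z up.
- mortar: Thick-walled white porcelain mortar (no pestle), open at the top, loose: outer wall upright and 62 mm in diameter from 18 mm height to the rim at 50 mm, narrowing below to a foot 50 mm in diameter; wall 6 mm; about 0.22 kg. Belongs on the rubber mat. Origin: centre of its underside; z up.
- stirrer: Slim magnetic stirrer: white housing 114 x 96 mm, 24 mm high, with a dark round plate 84 mm in diameter on it; the plate's top, the standing place, is 30 mm above the bench. The housing reaches 66 mm to -x (a small black dial there, 28 mm above the bench) and 48 mm to +x and either side of y. Fixed. Origin: at bench height (z = 0) under the centre of the standing place; z up.
- balance: Compact balance: grey housing 116 x 96 mm, 24 mm high, with a square bright steel pan 80 x 84 mm, the standing place, its top 30 mm above the bench (it does not give). The housing reaches 68 mm to -x (display and two keys there) and 48 mm to +x and either side of y. Fixed. Origin: at bench height (z = 0) under the centre of the standing place; z up.
- cork_mat: Square cork mat 95 x 95 mm, 12 mm thick; standing place on its centre, 12 mm above the bench. Fixed. Origin: at bench height (z = 0) under the centre of the standing place; z up.
- rubber_mat: Round black rubber mat 98 mm in diameter, 12 mm thick; standing place on its centre, 12 mm above the bench. Fixed. Origin: at bench height (z = 0) under the centre of the standing place; z up.
- tile: White ceramic tile 100 x 100 mm, 8 mm thick, empty at the start: the free spot for parking, top 8 mm above the bench. It stays empty in the end. Fixed. Origin: at bench height (z = 0) under the centre of the standing place; z up.
- wash_bottle: White wash bottle with a red cap and bent spout, loose, a bystander to leave alone: 60 mm in diameter, 143 mm to the top of the cap, about 183 mm to the top of the spout. Origin: centre of its underside; z up.
Not all that is in view belongs to the job. Leave any green or purple look-alike of the stirrer alone.

How it is judged:
By the outcome, as a careful person would: the job done as asked, in the order asked, and still so for the second after the job is handed in, with the robot touching nothing.
It also fails if it takes over 144 s, if anything falls off the work surface, if the arm or the gripper's body presses on something with over 40 N, if the wrist force passes 120 N, or if a joint passes its speed limit or range.

## Working session

There is one attempt and no reset: what is moved stays moved. The work goes in short steps, Python scripts to look and compute and a shell command to move; the robot and the scene stay as the last step left them, time stands still between calls to the robot, and variables do not carry over. Pictures are saved under pics/ and viewed, at most 14 in all, crops included, and the job is handed in when it is done.

```bash
mkdir -p pics; ls; python3 - <<'E'
from station import get_obs,cams,arm
import cv2,numpy as np
o=get_obs();print({k:np.round(v,3) for k,v in o.items()});print(arm.tips_ahead)
for n in("scene","top"):
    s=cams.snapshot(n);cv2.imwrite(f"pics/{n}0.png",s["frame"][:,:,::-1]);print(n,s["mtx"].tolist(),np.round(s["eye"],3),np.round(s["rotation"],3).tolist())
E
```

```text
pics
{'time_s': np.float64(0.0), 'joint_positions': array([-1.368,  0.592,  0.048,  1.61 , -0.033,  0.943, -0.034]), 'joint_vel': array([ 0.   , -0.002, -0.001,  0.002,  0.001,  0.001, -0.   ]), 'tau': array([ 0.0000e+00, -5.4870e+01,  1.5470e+00, -1.9813e+01,  9.0000e-03,
        9.0000e-03,  0.0000e+00]), 'tcp_pos': array([0.212, 0.693, 0.244]), 'ee_rot': array([ 0.148,  0.989, -0.001, -0.   ]), 'ft_force': array([-0.76 , -0.102, -0.116]), 'ft_torque': array([ 0.049, -0.01 , -0.031]), 'finger_force': np.float64(0.0), 'gripper_width': np.float64(0.086)}
0.014
scene [[450.45957584444426, 0.0, 319.2309634311065], [0.0, 450.45957584444426, 241.3708477788022], [0.0, 0.0, 1.0]] [ 1.123 -0.145  0.654] [0.733, 0.531, -0.26, -0.336]
top [[578.5295675504652, 0.0, 322.6960092017725], [0.0, 578.5295675504652, 233.02039290857192], [0.0, 0.0, 1.0]] [0.112 0.07  1.597] [-0.692, 0.713, -0.082, 0.078]
```

View pics/scene0.png

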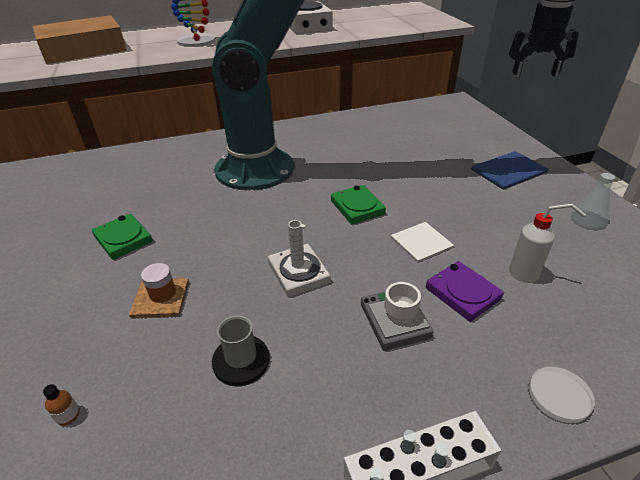

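View pics/top0.png

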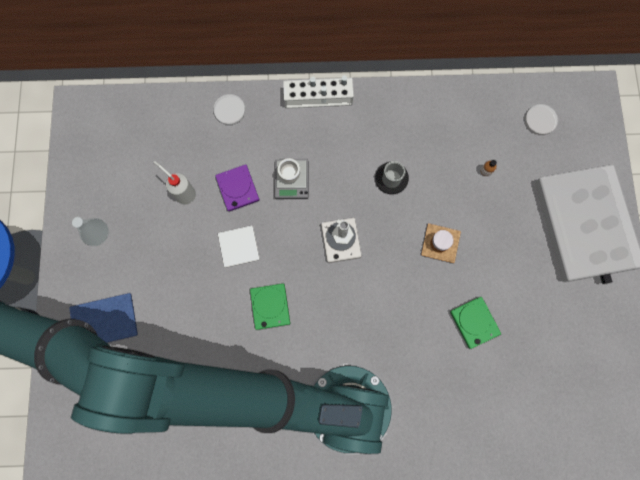

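The scene view shows:
- Jar on the cork mat at (158,285).
- Beaker on the rubber mat at (238,345).
- Cylinder on the stirrer at (297,255).
- Mortar on the balance at (403,303).
- Empty tile at (422,240).

Look-alikes for the stirrer are green at (122,235) and (358,203), and purple at (465,290). For the tile there are a round dish at (561,394) and a blue pad at (510,169). For the jar there is a small brown bottle at (62,405). By the description I choose the white stirrer, the white square tile and the capped jar on cork. Next I check those in close crops.

```bash
cat > h.py <<'E'
import numpy as np,cv2
from scipy.spatial.transform import Rotation as R
from station import get_obs,cams,arm
def rot(s):
    r=np.array(s["rotation"],float); return R.from_quat(r).as_matrix() if r.size==4 else r
def ray(s,uv):
    d=rot(s)@np.linalg.inv(s["mtx"])@np.array([uv[0],uv[1],1.]); return np.array(s["eye"]),d/np.linalg.norm(d)
def plane(s,uv,z):
    e,d=ray(s,uv); return e+d*(z-e[2])/d[2]
def proj(s,p):
    q=np.array(s["mtx"])@(rot(s).T@(np.array(p)-s["eye"])); return q[:2]/q[2]
def tri(s1,u1,s2,u2):
    a,d=ray(s1,u1);b,f=ray(s2,u2)
    t=np.linalg.lstsq(np.c_[d,-f],b-a,rcond=None)[0]
    p,q=a+d*t[0],b+f*t[1]; return (p+q)/2,np.linalg.norm(p-q)
def crop(f,c,w=100,h=75,k=4):
    x,y=c[0]-w//2,c[1]-h//2; g=cv2.resize(f[y:y+h,x:x+w,::-1],None,fx=k,fy=k,interpolation=cv2.INTER_CUBIC)
    for X in range(-(-x//10)*10,x+w,10):
        cv2.line(g,((X-x)*k,0),((X-x)*k,10 if X%50==0 else 5),(0,255,255),1)
        if X%20==0: cv2.putText(g,str(X),((X-x)*k+1,20),0,.33,(0,255,255),1)
    for Y in range(-(-y//10)*10,y+h,10):
        cv2.line(g,(0,(Y-y)*k),(5,(Y-y)*k),(0,255,255),1); 
        if Y%20==0: cv2.putText(g,str(Y),(7,(Y-y)*k+4),0,.33,(0,255,255),1)
    return g
E
python3 - <<'E'
from h import *
import pickle
S={n:cams.snapshot(n) for n in("scene","top")};pickle.dump(S,open("S0.pkl","wb"))
a=[crop(S["scene"]["frame"],c) for c in((160,287),(240,350),(298,258),(400,310))]
cv2.imwrite("pics/mscene.png",np.vstack([np.hstack(a[:2]),np.hstack(a[2:])]))
a=[crop(S["top"]["frame"],c,80,60,5) for c in((441,242),(392,176),(341,239),(291,178))]
cv2.imwrite("pics/mtop.png",np.vstack([np.hstack(a[:2]),np.hstack(a[2:])]))
# bench check & tile
for n,c in(("scene",(422,240)),("top",(239,246))):
    f=S[n]["frame"];hsv=cv2.cvtColor(f,cv2.COLOR_RGB2HSV);m=((hsv[...,2]>185)&(hsv[...,1]<40)).astype(np.uint8)
    k,l,st,ce=cv2.connectedComponentsWithStats(m);i=l[c[1],c[0]];cn=cv2.findContours((l==i).astype(np.uint8),0,1)[0][0]
    r=cv2.minAreaRect(cn);ap=cv2.approxPolyDP(cn,5,True)[:,0]
    print(n,st[i],ce[i],ap.tolist(),plane(S[n],ce[i],.008),[np.round(plane(S[n],p,.008),3).tolist() for p in ap])
print(proj(S["scene"],[0,0,0]),proj(S["top"],[0,0,0]))
E
```

```text
scene [ 391  222   62   38 1254] [421.71291866 240.24242424] [[452, 244], [425, 222], [391, 235], [417, 259]] [0.44897928 0.2916074  0.008     ] [[0.482, 0.348, 0.008], [0.391, 0.33, 0.008], [0.41, 0.235, 0.008], [0.502, 0.253, 0.008]]
top [ 218  226   41   41 1246] [237.98394864 245.94382022] [[251, 226], [218, 233], [224, 266], [258, 259]] [0.44734077 0.29385518 0.008     ] [[0.504, 0.257, 0.008], [0.486, 0.35, 0.008], [0.392, 0.333, 0.008], [0.408, 0.238, 0.008]]
[254.23927538 168.57737451] [349.21000524 408.56163227]
```

View pics/mscene.png

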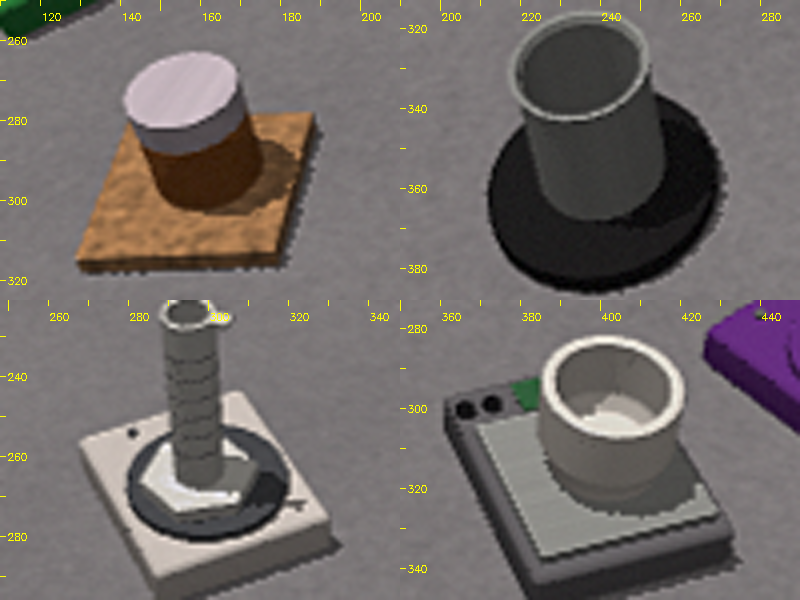

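View pics/mtop.png

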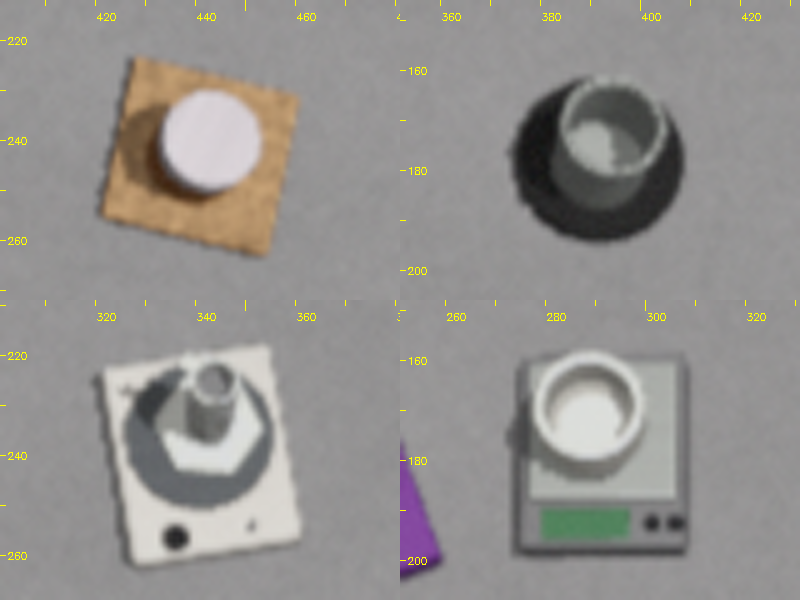

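The scene crops (upper left to lower right) show the jar's flat cap centred near (155,272) on cork, the beaker rim at (234.5,329), and the cylinder on the white stirrer with its plate at (300,266). The mortar rim is at (402.5,294) on the balance. In the top crops the rims are at (443,240), (394,171), (344,225) and (288,168.5). The choices match the description.

```bash
python3 - <<'E'
from h import *
import pickle
S=pickle.load(open("S0.pkl","rb"));a,b=S["scene"],S["top"]
def show(n,ua,ub,z):
    p,e=tri(a,ua,b,ub);print(n,"tri",np.round(p,4),"gap %.4f"%e,"scene",np.round(plane(a,ua,z)[:2],4),"top",np.round(plane(b,ub,z)[:2],4))
def ell(s,roi,f,hull=True):
    x,y,w,h=roi;c=s["frame"][y:y+h,x:x+w];hs=cv2.cvtColor(c,cv2.COLOR_RGB2HSV).astype(int)
    m=f(hs).astype(np.uint8);k,l,st,ce=cv2.connectedComponentsWithStats(m);i=1+np.argmax(st[1:,4])
    cn=max(cv2.findContours((l==i).astype(np.uint8),0,1)[0],key=cv2.contourArea)
    if hull: cn=cv2.convexHull(cn)
    e=cv2.fitEllipse(cn);return np.array(e[0])+[x,y],np.round(e[1],1)
W=lambda v,s:(lambda h:(h[...,2]>v)&(h[...,1]<s))
jc=[ell(a,(135,255,45,30),W(165,60)),ell(b,(425,228,35,28),W(165,60))];print("cap",jc)
show("jarcap",jc[0][0],jc[1][0],.070)
rm=[ell(a,(205,320,75,75),lambda h:h[...,2]<55),ell(b,(365,150,55,55),lambda h:h[...,2]<65)];print("rubber",rm)
show("rubber",rm[0][0],rm[1][0],.006)
mo=[ell(a,(380,280,45,35),W(190,60)),ell(b,(275,160,28,24),W(190,60))];print("mortarmask",mo)
show("mortar",(402.4,294.1),(288.3,168.5),.080)
show("beaker",(234.5,329.1),(394,170.6),.082)
show("cyl",(294.8,224.5),(343.5,225.2),.140)
show("plate",(299.9,266.2),(340.5,235.8),.030)
show("pan",(398.7,314.6),(291,173),.030)
BL,TR=plane(a,(129.2,314.2),.012),plane(a,(188.3,278.4),.012);print("cork scene",(BL+TR)/2,np.linalg.norm(BL-TR))
P=[plane(b,u,.012) for u in((427.6,223.2),(460.4,230.7),(453.9,262.9),(421,254.6))];print("cork top",np.mean(P,0),[round(np.linalg.norm(P[i]-P[i-1]),4) for i in range(4)])
pc=np.mean([a["mtx"][0][2]]);cv2.imwrite("pics/cyl.png",np.hstack([crop(a["frame"],(298,232),50,50,8),crop(b["frame"],(343,232),50,50,8)]))
L,Rr=plane(a,(350+475/4-100-.4,273+121/4-.4),.03),plane(a,(350+318/4-.4,273+215/4-.4),.03);print("pan diag",np.linalg.norm(L-Rr))
E
```

```text
cap [(array([154.71046448, 271.98191833]), array([17.3, 28.5])), (array([443.17370415, 239.21887112]), array([18.6, 20.3]))]
jarcap tri [ 0.4353 -0.2689  0.0716] gap 0.0001 scene [ 0.4333 -0.2693] top [ 0.4356 -0.2691]
rubber [(array([240.6022377 , 359.62678146]), array([51.5, 58.8])), (array([391.08965492, 177.95277596]), array([30.8, 33. ]))]
rubber tri [ 0.6344 -0.1478  0.0063] gap 0.0013 scene [ 0.634  -0.1484] top [ 0.6345 -0.1472]
mortarmask [(array([402.8098278 , 294.15985966]), array([24.7, 34.9])), (array([288.37835789, 168.47087097]), array([20.3, 21.7]))]
mortar tri [0.6456 0.1441 0.0807] gap 0.0023 scene [0.6447 0.1433] top [0.6463 0.1452]
beaker tri [ 0.6303 -0.1466  0.0825] gap 0.0013 scene [ 0.6297 -0.1473] top [ 0.6306 -0.146 ]
cyl tri [0.4662 0.0017 0.1387] gap 0.0004 scene [0.4679 0.0011] top [0.4659 0.0019]
plate tri [0.4632 0.0063 0.0278] gap 0.0002 scene [0.4655 0.0059] top [0.4627 0.0063]
pan tri [0.649  0.1395 0.0326] gap 0.0012 scene [0.6469 0.1401] top [0.6502 0.1402]
cork scene [ 0.43851254 -0.27391618  0.012     ] 0.13102562121829378
cork top [ 0.43806637 -0.27435685  0.012     ] [np.float64(0.0929), np.float64(0.094), np.float64(0.0948), np.float64(0.0936)]
pan diag 0.11670046612647865
```

View pics/cyl.png

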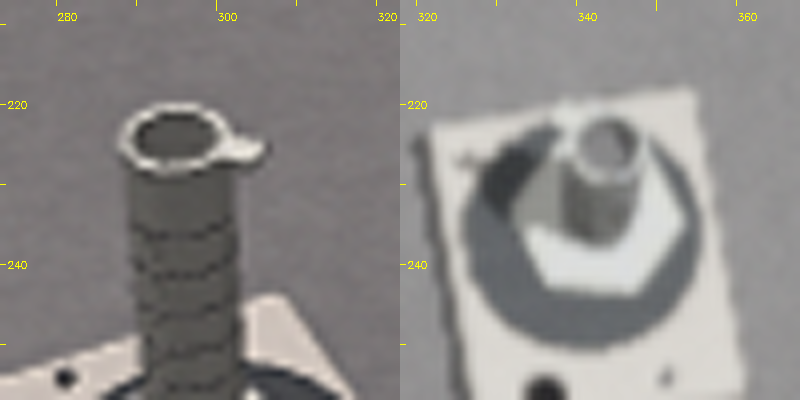

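Heights agree with the text to within about 2 mm in every case (cap 70, beaker rim 82, mortar rim 80, cylinder 139, plate 28, pan 33 mm).

Plan:
1. Mortar to tile
2. Jar to balance
3. Cylinder to cork
4. Beaker to stirrer
5. Mortar to rubber mat

The first move aligns the tool with the world axes (tool x = -X, y = +Y, z = -Z).

```bash
python3 -m jog '-.18 -.136 0 0 0 -.07 1; -.36 -.272 0 0 0 -.14 1; -.54 -.408 0 0 0 -.21 1; -.72 -.544 0 0 0 -.284 1; -.9 -.68 0 0 0 -.284 1' 40
```

```text
time_s: 0.7
tcp_pos: [0.2921, 0.5826, 0.2451]
ee_rot: [-0.001, 1.0, -0.0, -0.0]
ft_force: [-0.7, 1.0, -0.0]
gripper_width: 0.0851
finger_force: 0.0
```

```bash
python3 - <<'E'
from h import *
import pickle
S=pickle.load(open("S0.pkl","rb"))
l=plane(S["scene"],(305,225.6),.139);c=plane(S["scene"],(294.3,223.8),.139);print(l-c,np.degrees(np.arctan2(*(l-c)[1::-1])))
E
```

```text
[0.01196399 0.01748792 0.        ] 55.622835836989665
```

```bash

python3 -m jog '-.15 -.18 0 0 0 0 1; -.3 -.36 0 0 0 0 1; -.45 -.54 0 0 0 0 1; -.6 -.73 0 0 0 0 1; -.736 -.914 0 0 0 0 1' 40 >/dev/null
python3 -m jog '-.15 -.18 0 0 0 0 1; -.3 -.36 0 0 0 0 1; -.45 -.54 0 0 0 0 1; -.6 -.73 0 0 0 0 1; -.736 -.914 0 0 0 0 1' 
python3 -m jog '-.15 -.18 .1 0 0 0 1; -.3 -.36 .2 0 0 0 1; -.45 -.54 .3 0 0 0 1; -.6 -.73 .4 0 0 0 1; -.736 -.914 .48 0 0 0 1' >/dev/null
python3 -m jog '-.15 -.18 .1 0 0 0 1; -.3 -.36 .2 0 0 0 1; -.45 -.54 .3 0 0 0 1; -.6 -.73 .4 0 0 0 1; -.736 -.914 .48 0 0 0 1'
python3 - <<'E'
from h import *
a=cams.snapshot("scene")["frame"];b=cams.snapshot("top")["frame"]
cv2.imwrite("pics/m1.png",np.hstack([crop(a,(402,290),100,100,4),crop(b,(290,175),100,100,4)]))
E
```

```text
time_s: 1.7
tcp_pos: [0.4691, 0.3633, 0.2453]
ee_rot: [-0.0, 1.0, -0.0, 0.0]
ft_force: [0.4, 0.1, -0.1]
gripper_width: 0.0855
finger_force: 0.0
time_s: 2.7
tcp_pos: [0.6456, 0.1441, 0.1292]
ee_rot: [-0.0, 1.0, -0.0, -0.0]
ft_force: [-0.1, -0.6, -0.6]
gripper_width: 0.0858
finger_force: 0.0
```

View pics/m1.png

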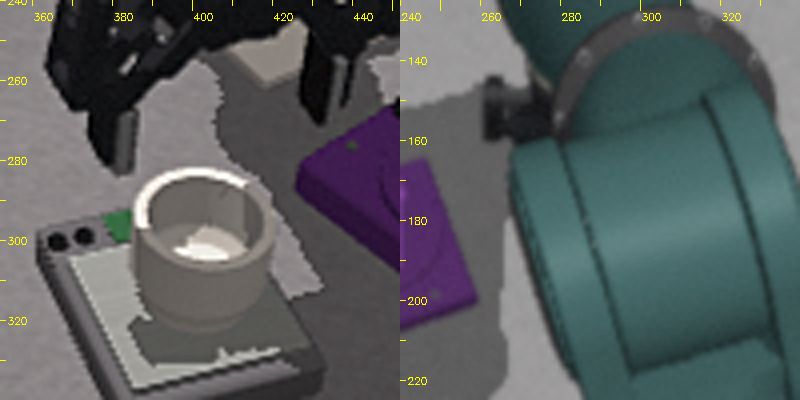

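The fingers straddle the mortar, with tips near (383,282) and (430,265) and the rim at (402,292) in between. Now descend and grip.

```bash

python3 -m jog '0 0 .15 0 0 0 1; 0 0 .3 0 0 0 1; 0 0 .42 0 0 0 1; 0 0 .52 0 0 0 1; 0 0 .583 0 0 0 1' 40 
python3 -m jog '0 0 0 0 0 0 1; 0 0 0 0 0 0 -1; 0 0 0 0 0 0 -1; 0 0 0 0 0 0 -1; 0 0 0 0 0 0 -1' 40 
python3 -m jog '0 0 0 0 0 0 -1; 0 0 0 0 0 0 -1; 0 0 0 0 0 0 -1; 0 0 0 0 0 0 -1; 0 0 0 0 0 0 -1'
```

```text
time_s: 3.3
tcp_pos: [0.6444, 0.1457, 0.0591]
ee_rot: [-0.001, 1.0, -0.0, -0.001]
ft_force: [-0.3, -0.5, -1.1]
gripper_width: 0.0857
finger_force: 0.0
time_s: 3.8
tcp_pos: [0.6459, 0.1454, 0.0613]
ee_rot: [-0.0, 1.0, 0.0, 0.001]
ft_force: [0.3, -0.5, 4.2]
gripper_width: 0.0612
finger_force: 44.3
time_s: 4.3
tcp_pos: [0.6459, 0.1453, 0.0613]
ee_rot: [-0.0, 1.0, 0.0, 0.001]
ft_force: [-0.4, 0.0, 5.8]
gripper_width: 0.0614
finger_force: 44.4
```

```bash

python3 -m jog '0 0 -.04 0 0 0 -1; 0 0 -.12 0 0 0 -1; 0 0 -.22 0 0 0 -1; 0 0 -.32 0 0 0 -1; 0 0 -.417 0 0 0 -1' 
python3 -m jog '.1 .07 0 0 0 0 -1; .25 .19 0 0 0 0 -1; .44 .33 0 0 0 0 -1; .63 .475 0 0 0 0 -1; .823 .62 0 0 0 0 -1' 
python3 -m jog '.19 .145 0 0 0 0 -1; .38 .29 0 0 0 0 -1; .57 .43 0 0 0 0 -1; .73 .55 0 0 0 0 -1; .823 .62 0 0 0 0 -1' 
python3 -m jog '0 0 .1 0 0 0 -1; 0 0 .22 0 0 0 -1; 0 0 .34 0 0 0 -1; 0 0 .44 0 0 0 -1; 0 0 .5 0 0 0 -1'
```

```text
time_s: 4.8
tcp_pos: [0.6452, 0.1452, 0.1115]
ee_rot: [-0.0, 1.0, 0.0, 0.0]
ft_force: [-0.8, 0.1, -2.1]
gripper_width: 0.0613
finger_force: 44.0
time_s: 5.3
tcp_pos: [0.5439, 0.2207, 0.1101]
ee_rot: [-0.001, 1.0, 0.0, -0.001]
ft_force: [1.0, -0.8, -2.0]
gripper_width: 0.0612
finger_force: 44.0
time_s: 5.8
tcp_pos: [0.444, 0.2956, 0.1101]
ee_rot: [-0.002, 1.0, 0.0, -0.001]
ft_force: [-0.9, 1.3, -3.1]
gripper_width: 0.0612
finger_force: 44.0
time_s: 6.3
tcp_pos: [0.4479, 0.2927, 0.0487]
ee_rot: [0.001, 1.0, -0.001, -0.0]
ft_force: [-0.1, -0.1, -2.5]
gripper_width: 0.0612
finger_force: 44.0
```

```bash

python3 -m jog '0 0 .015 0 0 0 -1; 0 0 .035 0 0 0 -1; 0 0 .055 0 0 0 -1; 0 0 .067 0 0 0 -1; 0 0 .067 0 0 0 -1' 
python3 -m jog '0 0 .003 0 0 0 -1; 0 0 .006 0 0 0 -1; 0 0 .009 0 0 0 -1; 0 0 .012 0 0 0 -1; 0 0 .012 0 0 0 -1'
```

```text
time_s: 6.8
tcp_pos: [0.4475, 0.294, 0.0423]
ee_rot: [-0.0, 1.0, 0.0, 0.0]
ft_force: [0.1, 0.1, -2.3]
gripper_width: 0.0613
finger_force: 44.0
time_s: 7.3
tcp_pos: [0.4474, 0.2939, 0.0407]
ee_rot: [-0.0, 1.0, -0.0, -0.0]
ft_force: [-0.4, 0.6, -1.2]
gripper_width: 0.061
finger_force: 44.0
```

```bash

python3 -m jog '0 0 .003 0 0 0 -1; 0 0 .006 0 0 0 -1; 0 0 .009 0 0 0 -1; 0 0 .012 0 0 0 -1; 0 0 .012 0 0 0 -1'
```

```text
time_s: 7.8
tcp_pos: [0.4474, 0.2939, 0.0393]
ee_rot: [-0.0, 1.0, -0.0, -0.0]
ft_force: [0.1, -0.8, -0.8]
gripper_width: 0.0618
finger_force: 44.1
```

```bash

python3 -m jog '0 0 .003 0 0 0 -1; 0 0 .006 0 0 0 -1; 0 0 .006 0 0 0 -1; 0 0 .006 0 0 0 -1; 0 0 .006 0 0 0 -1'
python3 -m jog '0 0 0 0 0 0 .6; 0 0 0 0 0 0 .8; 0 0 0 0 0 0 1; 0 0 0 0 0 0 1; 0 0 0 0 0 0 1'
python3 -m jog '0 0 -.1 0 0 0 1; 0 0 -.25 0 0 0 1; 0 0 -.45 0 0 0 1; 0 0 -.65 0 0 0 1; 0 0 -.85 0 0 0 1'
```

```text
time_s: 8.3
tcp_pos: [0.4473, 0.2939, 0.0392]
ee_rot: [-0.0, 1.0, 0.0, 0.0]
ft_force: [-1.0, -0.5, 6.2]
gripper_width: 0.0615
finger_force: 44.7
time_s: 8.8
tcp_pos: [0.4474, 0.2939, 0.0385]
ee_rot: [-0.0, 1.0, -0.0, 0.0]
ft_force: [-0.7, 0.4, 0.3]
gripper_width: 0.0853
finger_force: 0.0
time_s: 9.3
tcp_pos: [0.4473, 0.2937, 0.1422]
ee_rot: [-0.0, 1.0, 0.0, 0.0]
ft_force: [0.5, 0.2, -0.4]
gripper_width: 0.0851
finger_force: 0.0
```

```bash

python3 -m jog '0 -.1 -.15 0 0 0 1; .02 -.25 -.3 0 0 0 1; .05 -.48 -.4 0 0 0 1; .08 -.71 -.5 0 0 0 1; .108 -.938 -.5 0 0 0 1' 
python3 -m jog '0 -.19 0 0 0 0 1; 0 -.38 0 0 0 0 1; 0 -.56 0 0 0 0 1; 0 -.75 0 0 0 0 1; 0 -.938 0 0 0 0 1' 
python3 -m jog '0 -.19 0 0 0 0 1; 0 -.38 0 0 0 0 1; 0 -.56 0 0 0 0 1; 0 -.75 0 0 0 0 1; 0 -.938 0 0 0 0 1' 
python3 -m jog '0 -.19 0 0 0 0 1; 0 -.38 0 0 0 0 1; 0 -.56 0 0 0 0 1; 0 -.75 0 0 0 0 1; 0 -.938 0 0 0 0 1' 
python3 -m jog '0 -.19 .2 0 0 0 1; 0 -.38 .35 0 0 0 1; 0 -.6 .5 0 0 0 1; 0 -.8 .6 0 0 0 1; 0 -.94 .667 0 0 0 1' 
python3 - <<'E'
from h import *
print(get_obs()["tcp_pos"],get_obs()["joint_positions"])
a=cams.snapshot("scene")["frame"]
cv2.imwrite("pics/m2.png",np.hstack([crop(a,(160,275),100,100,4),crop(a,(422,232),100,100,4)]))
E
```

```text
time_s: 9.8
tcp_pos: [0.4351, 0.1807, 0.2028]
ee_rot: [-0.0, 1.0, 0.001, 0.002]
ft_force: [0.4, -0.1, 0.5]
gripper_width: 0.0854
finger_force: 0.0
time_s: 10.3
tcp_pos: [0.4344, 0.0678, 0.2013]
ee_rot: [-0.0, 1.0, 0.0, 0.0]
ft_force: [0.2, 1.3, -0.1]
gripper_width: 0.0853
finger_force: 0.0
time_s: 10.8
tcp_pos: [0.4344, -0.0448, 0.2013]
ee_rot: [-0.0, 1.0, 0.0, 0.0]
ft_force: [-0.7, -0.4, -0.5]
gripper_width: 0.0854
finger_force: 0.0
time_s: 11.3
tcp_pos: [0.4345, -0.1573, 0.2013]
ee_rot: [-0.0, 1.0, -0.0, 0.0]
ft_force: [0.0, -0.8, 0.0]
gripper_width: 0.0854
finger_force: 0.0
time_s: 11.8
tcp_pos: [0.4343, -0.271, 0.1203]
ee_rot: [0.001, 1.0, -0.0, -0.0]
ft_force: [0.4, -0.2, 0.5]
gripper_width: 0.0852
finger_force: 0.0
[ 0.43431504 -0.27097257  0.12031031] [ 0.42262805  0.52397639  0.06208251  2.17929053 -0.07174864  0.44017473
  2.11104103]
```

View pics/m2.png

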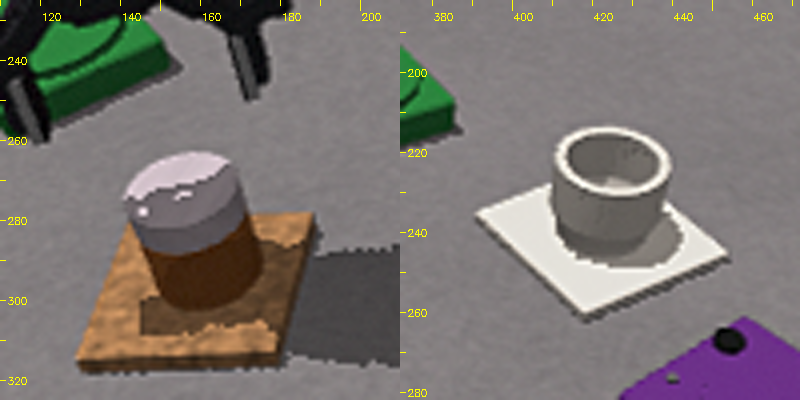

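The mortar stands upright in the middle of the tile, with its rim at (425,222). The fingers straddle the jar, whose cap is at (155,272). Descending to grip the cap.

```bash

python3 -m jog '0 0 .15 0 0 0 1; 0 0 .3 0 0 0 1; 0 0 .4 0 0 0 1; 0 0 .48 0 0 0 1; 0 0 .533 0 0 0 1' 40 
python3 -m jog '0 0 0 0 0 0 1; 0 0 0 0 0 0 -1; 0 0 0 0 0 0 -1; 0 0 0 0 0 0 -1; 0 0 0 0 0 0 -1' 40 
python3 -m jog '0 0 0 0 0 0 -1; 0 0 0 0 0 0 -1; 0 0 0 0 0 0 -1; 0 0 0 0 0 0 -1; 0 0 0 0 0 0 -1'
python3 -m jog '0 0 -.04 0 0 0 -1; 0 0 -.12 0 0 0 -1; 0 0 -.22 0 0 0 -1; 0 0 -.32 0 0 0 -1; 0 0 -.417 0 0 0 -1'
```

```text
time_s: 12.35
tcp_pos: [0.4349, -0.2688, 0.0563]
ee_rot: [-0.001, 1.0, 0.0, -0.0]
ft_force: [0.2, 0.8, -0.4]
gripper_width: 0.0857
finger_force: 0.0
time_s: 12.85
tcp_pos: [0.4351, -0.2693, 0.0573]
ee_rot: [-0.0, 1.0, -0.0, 0.001]
ft_force: [-1.7, 0.8, 5.2]
gripper_width: 0.0518
finger_force: 41.3
time_s: 13.35
tcp_pos: [0.4351, -0.2694, 0.0573]
ee_rot: [-0.0, 1.0, -0.0, 0.001]
ft_force: [-0.8, 0.9, 6.7]
gripper_width: 0.052
finger_force: 41.3
time_s: 13.85
tcp_pos: [0.4349, -0.2693, 0.108]
ee_rot: [-0.0, 1.0, -0.0, 0.0]
ft_force: [0.1, 0.3, -1.4]
gripper_width: 0.0519
finger_force: 42.0
```

```bash

python3 -m jog '-.03 .05 -.15 0 0 0 -1; -.1 .18 -.35 0 0 0 -1; -.2 .4 -.5 0 0 0 -1; -.32 .62 -.6 0 0 0 -1; -.444 .853 -.667 0 0 0 -1' 
python3 -m jog '-.09 .17 0 0 0 0 -1; -.18 .34 0 0 0 0 -1; -.27 .51 0 0 0 0 -1; -.36 .68 0 0 0 0 -1; -.444 .853 0 0 0 0 -1' 
python3 -m jog '-.09 .17 0 0 0 0 -1; -.18 .34 0 0 0 0 -1; -.27 .51 0 0 0 0 -1; -.36 .68 0 0 0 0 -1; -.444 .853 0 0 0 0 -1' 
python3 -m jog '-.1 .2 0 0 0 0 -1; -.2 .39 .1 0 0 0 -1; -.3 .57 .2 0 0 0 -1; -.38 .73 .3 0 0 0 -1; -.444 .853 .38 0 0 0 -1' 
python3 -m jog '0 0 .1 0 0 0 -1; 0 0 .2 0 0 0 -1; 0 0 .3 0 0 0 -1; 0 0 .38 0 0 0 -1; 0 0 .4 0 0 0 -1'
```

```text
time_s: 14.35
tcp_pos: [0.4886, -0.1663, 0.1887]
ee_rot: [0.0, 1.0, -0.0, 0.001]
ft_force: [-0.3, -0.6, -1.8]
gripper_width: 0.0517
finger_force: 42.0
time_s: 14.85
tcp_pos: [0.5415, -0.0635, 0.1875]
ee_rot: [-0.0, 1.0, -0.0, 0.0]
ft_force: [0.1, 0.6, -0.8]
gripper_width: 0.0516
finger_force: 42.0
time_s: 15.35
tcp_pos: [0.5946, 0.0388, 0.1875]
ee_rot: [-0.0, 1.0, -0.0, 0.0]
ft_force: [0.6, 0.3, -1.5]
gripper_width: 0.0522
finger_force: 42.0
time_s: 15.85
tcp_pos: [0.6478, 0.1422, 0.1406]
ee_rot: [-0.001, 1.0, 0.0, -0.0]
ft_force: [-0.3, 0.7, -2.1]
gripper_width: 0.0518
finger_force: 42.1
time_s: 16.35
tcp_pos: [0.6465, 0.1389, 0.0914]
ee_rot: [0.0, 1.0, -0.001, -0.001]
ft_force: [-1.0, 0.1, -1.1]
gripper_width: 0.0518
finger_force: 42.1
```

```bash

python3 -m jog '0 0 .03 0 0 0 -1; 0 0 .06 0 0 0 -1; 0 0 .09 0 0 0 -1; 0 0 .11 0 0 0 -1; 0 0 .11 0 0 0 -1'
python3 - <<'E'
from h import *
s=cams.snapshot("scene");a=s["frame"]
cv2.imwrite("pics/m3.png",crop(a,(400,308),100,90,8)[:600])
for p in([.648,.140,.03],[.648+.04,.14-.042,.03],[.608,.098,.03],[.608,.182,.03],[.688,.182,.03]):print(proj(s,p))
E
```

```text
time_s: 16.85
tcp_pos: [0.6475, 0.1405, 0.0796]
ee_rot: [-0.0, 1.0, -0.0, -0.0]
ft_force: [-0.0, 0.2, -0.7]
gripper_width: 0.0518
finger_force: 42.1
[398.91904267 315.05432358]
[386.57729867 337.97666951]
[368.74852782 304.92695301]
[410.1387051  294.21602201]
[430.64538867 325.70394175]
```

View pics/m3.png

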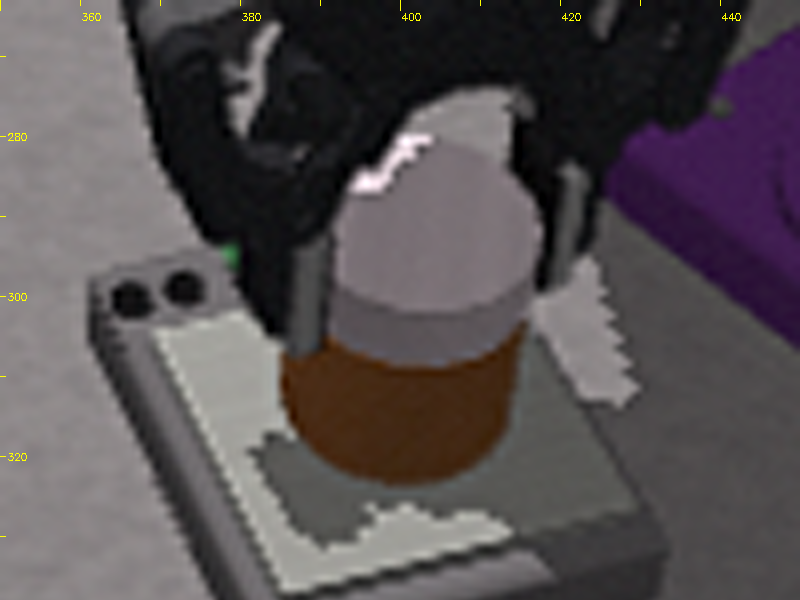

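The pan corners at (368.7,304.5), (385,337) and (429,326) confirm the balance position to about 1 mm. The jar hangs over the centre. Lowering.

```bash

python3 -m jog '0 0 .008 0 0 0 -1; 0 0 .016 0 0 0 -1; 0 0 .021 0 0 0 -1; 0 0 .025 0 0 0 -1; 0 0 .025 0 0 0 -1'
python3 -m jog '0 0 .003 0 0 0 -1; 0 0 .006 0 0 0 -1; 0 0 .008 0 0 0 -1; 0 0 .008 0 0 0 -1; 0 0 .008 0 0 0 -1'
```

```text
time_s: 17.4
tcp_pos: [0.6476, 0.1404, 0.0768]
ee_rot: [-0.0, 1.0, -0.0, -0.0]
ft_force: [0.5, 0.4, -1.3]
gripper_width: 0.052
finger_force: 42.1
time_s: 17.9
tcp_pos: [0.6476, 0.1404, 0.0758]
ee_rot: [-0.0, 1.0, -0.0, -0.0]
ft_force: [-0.8, -0.0, -0.6]
gripper_width: 0.0515
finger_force: 42.1
```

```bash

python3 -m jog '0 0 .002 0 0 0 -1; 0 0 .004 0 0 0 -1; 0 0 .006 0 0 0 -1; 0 0 .006 0 0 0 -1; 0 0 .006 0 0 0 -1'
python3 -m jog '0 0 .002 0 0 0 -1; 0 0 .004 0 0 0 -1; 0 0 .004 0 0 0 -1; 0 0 .004 0 0 0 -1; 0 0 .004 0 0 0 -1'
```

```text
time_s: 18.4
tcp_pos: [0.6477, 0.1404, 0.0754]
ee_rot: [-0.0, 1.0, 0.0, 0.0]
ft_force: [-0.3, 0.3, 2.1]
gripper_width: 0.0515
finger_force: 42.2
time_s: 18.9
tcp_pos: [0.6477, 0.1404, 0.0754]
ee_rot: [-0.0, 1.0, 0.0, 0.0]
ft_force: [-1.2, -0.3, 5.7]
gripper_width: 0.052
finger_force: 42.7
```

```bash

python3 -m jog '0 0 0 0 0 0 .4; 0 0 0 0 0 0 .7; 0 0 0 0 0 0 1; 0 0 0 0 0 0 1; 0 0 0 0 0 0 1'
python3 -m jog '0 0 -.1 0 0 0 1; 0 0 -.25 0 0 0 1; 0 0 -.45 0 0 0 1; 0 0 -.65 0 0 0 1; 0 0 -.86 0 0 0 1'
python3 -m jog '.1 -.08 0 0 0 0 1; .25 -.19 0 0 0 0 1; .42 -.32 0 0 0 0 1; .59 -.45 0 0 0 0 1; .754 -.579 0 0 0 0 1'
python3 -m jog '.17 -.13 0 0 0 -.12 1; .34 -.26 0 0 0 -.24 1; .5 -.38 0 0 0 -.36 1; .64 -.49 0 0 0 -.48 1; .754 -.579 0 0 0 -.5 1'
python3 -m jog '0 0 0 0 0 0 1; 0 0 0 0 0 0 1; 0 0 0 0 0 0 1; 0 0 0 0 0 0 1; 0 0 0 0 0 0 1'
python3 - <<'E'
from h import *
o=get_obs();print(o["tcp_pos"],o["joint_positions"][6])
s=cams.snapshot("scene");a=s["frame"];print(proj(s,o["tcp_pos"]))
cv2.imwrite("pics/m4.png",np.hstack([crop(a,(298,235),100,100,4),crop(a,(400,295),100,100,4)]))
E
```

```text
time_s: 19.4
tcp_pos: [0.6476, 0.1404, 0.0745]
ee_rot: [-0.0, 1.0, -0.0, -0.0]
ft_force: [0.3, -0.3, 0.5]
gripper_width: 0.0854
finger_force: 0.0
time_s: 19.9
tcp_pos: [0.6476, 0.1404, 0.1796]
ee_rot: [-0.0, 1.0, 0.0, 0.0]
ft_force: [0.9, 0.0, 0.0]
gripper_width: 0.0853
finger_force: 0.0
time_s: 20.4
tcp_pos: [0.5565, 0.0702, 0.1788]
ee_rot: [-0.0, 1.0, 0.0, 0.001]
ft_force: [-0.1, -1.0, -0.5]
gripper_width: 0.0857
finger_force: 0.0
time_s: 20.9
tcp_pos: [0.4658, 0.0003, 0.1787]
ee_rot: [-0.26, 0.966, -0.0, 0.0]
ft_force: [0.5, -0.5, 0.6]
gripper_width: 0.0856
finger_force: 0.0
time_s: 21.4
tcp_pos: [0.4675, 0.002, 0.1779]
ee_rot: [-0.26, 0.966, 0.0, 0.0]
ft_force: [-0.2, 0.1, 0.8]
gripper_width: 0.0854
finger_force: 0.0
[0.46753029 0.00202352 0.17787495] 1.9523145826692803
[294.01893537 207.79854827]
```

View pics/m4.png

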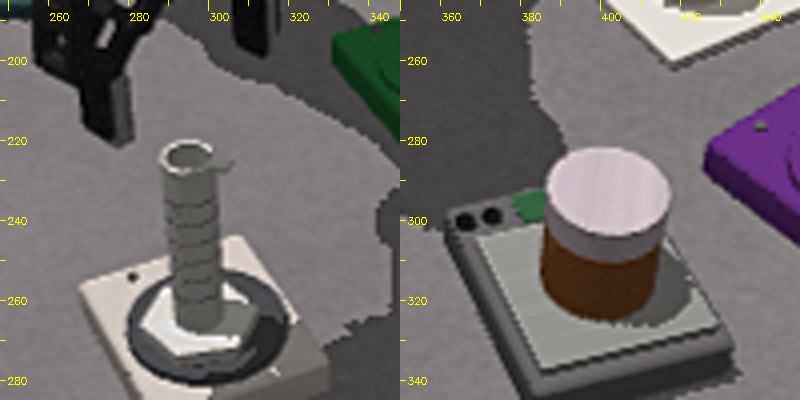

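The jar stands upright and centred on the pan, cap at (402,292). The fingers at (275,218) and (310,199) straddle the cylinder rim at (294,224), with the lip between the two pads. Descending.

```bash

python3 -m jog '0 0 .15 0 0 0 1; 0 0 .32 0 0 0 1; 0 0 .47 0 0 0 1; 0 0 .58 0 0 0 1; 0 0 .65 0 0 0 1' 
python3 -m jog '0 0 0 0 0 0 .5; 0 0 0 0 0 0 0; 0 0 0 0 0 0 -.2; 0 0 0 0 0 0 -.4; 0 0 0 0 0 0 -1' 30
python3 -m jog '0 0 0 0 0 0 -1; 0 0 0 0 0 0 -1; 0 0 0 0 0 0 -1; 0 0 0 0 0 0 -1; 0 0 0 0 0 0 -1' 30
python3 -m jog '0 0 -.04 0 0 0 -1; 0 0 -.12 0 0 0 -1; 0 0 -.22 0 0 0 -1; 0 0 -.32 0 0 0 -1; 0 0 -.417 0 0 0 -1'
```

```text
time_s: 21.95
tcp_pos: [0.4666, 0.0016, 0.0988]
ee_rot: [-0.259, 0.966, 0.0, -0.001]
ft_force: [0.7, -1.6, -0.8]
gripper_width: 0.0855
finger_force: 0.0
time_s: 22.45
tcp_pos: [0.4672, 0.0015, 0.1006]
ee_rot: [-0.259, 0.966, -0.0, 0.001]
ft_force: [-0.4, -0.1, 4.5]
gripper_width: 0.0261
finger_force: 29.4
time_s: 22.95
tcp_pos: [0.4672, 0.0015, 0.1005]
ee_rot: [-0.259, 0.966, -0.0, 0.001]
ft_force: [-1.3, 0.7, 5.9]
gripper_width: 0.0257
finger_force: 29.6
time_s: 23.45
tcp_pos: [0.4669, 0.0013, 0.1512]
ee_rot: [-0.259, 0.966, -0.0, 0.0]
ft_force: [-0.7, -0.3, -1.0]
gripper_width: 0.0258
finger_force: 29.6
```

```bash

python3 -m jog '0 0 0 0 0 .12 -1; 0 0 0 0 0 .24 -1; 0 0 0 0 0 .36 -1; 0 0 0 0 0 .48 -1; 0 0 0 0 0 .5 -1' 
python3 -m jog '0 -.08 0 0 0 0 -1; .02 -.2 0 0 0 0 -1; .04 -.38 0 0 0 0 -1; .06 -.57 0 0 0 0 -1; .079 -.765 0 0 0 0 -1'
python3 -m jog '.02 -.15 0 0 0 0 -1; .03 -.3 0 0 0 0 -1; .05 -.45 0 0 0 0 -1; .06 -.61 0 0 0 0 -1; .079 -.765 0 0 0 0 -1'
python3 -m jog '.02 -.17 0 0 0 0 -1; .03 -.34 0 0 0 0 -1; .05 -.5 0 0 0 0 -1; .06 -.65 0 0 0 0 -1; .079 -.765 0 0 0 0 -1'
python3 -m jog '0 0 .1 0 0 0 -1; 0 0 .2 0 0 0 -1; 0 0 .33 0 0 0 -1; 0 0 .42 0 0 0 -1; 0 0 .46 0 0 0 -1'
python3 -m jog '0 0 .02 0 0 0 -1; 0 0 .04 0 0 0 -1; 0 0 .05 0 0 0 -1; 0 0 .06 0 0 0 -1; 0 0 .06 0 0 0 -1'
python3 - <<'E'
from h import *
s=cams.snapshot("scene");a=s["frame"];np.save("corkclear.npy",a)
cv2.imwrite("pics/m5.png",crop(a,(160,280),100,90,8)[:600+120][60:660])
for p in([.4383,-.274,.012],):print(proj(s,p))
E
```

```text
time_s: 23.95
tcp_pos: [0.4669, 0.0014, 0.1507]
ee_rot: [0.0, 1.0, 0.0, 0.0]
ft_force: [0.2, -0.9, -0.7]
gripper_width: 0.0259
finger_force: 29.6
time_s: 24.45
tcp_pos: [0.4571, -0.092, 0.1502]
ee_rot: [-0.001, 1.0, -0.0, 0.0]
ft_force: [-0.5, -0.0, -0.0]
gripper_width: 0.0257
finger_force: 29.6
time_s: 24.95
tcp_pos: [0.4476, -0.184, 0.1502]
ee_rot: [-0.001, 1.0, -0.0, 0.0]
ft_force: [-0.2, 0.1, -0.7]
gripper_width: 0.0259
finger_force: 29.6
time_s: 25.45
tcp_pos: [0.438, -0.2762, 0.1502]
ee_rot: [-0.0, 1.0, -0.0, 0.0]
ft_force: [0.1, 0.1, -1.6]
gripper_width: 0.0261
finger_force: 29.6
time_s: 25.95
tcp_pos: [0.4377, -0.2724, 0.0929]
ee_rot: [-0.001, 1.0, 0.001, -0.001]
ft_force: [-0.8, 0.3, 0.5]
gripper_width: 0.026
finger_force: 29.6
time_s: 26.45
tcp_pos: [0.4386, -0.2742, 0.0877]
ee_rot: [-0.0, 1.0, -0.0, 0.0]
ft_force: [-1.1, -0.2, -1.4]
gripper_width: 0.0259
finger_force: 29.6
[159.88417383 295.51905511]
```

View pics/m5.png

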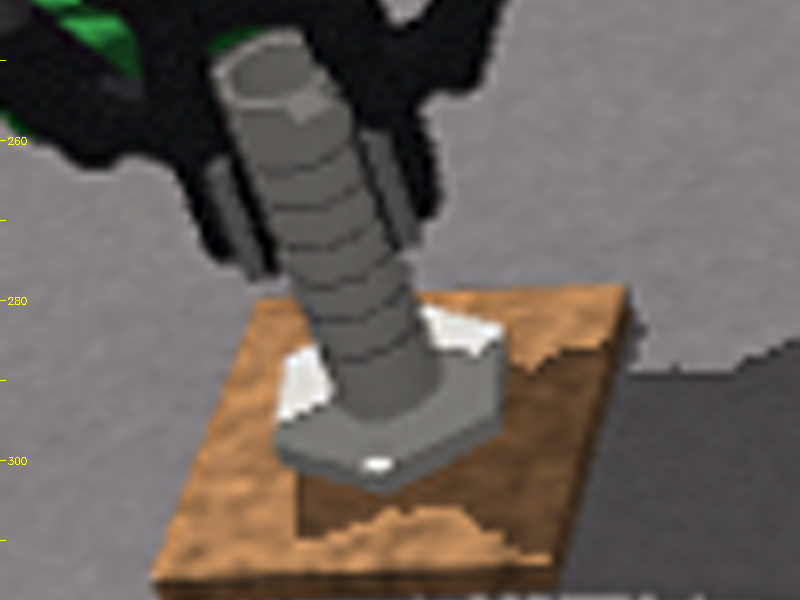

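The cork corners at (128.6,314.3), (179,313), (187.7,278) and (142,279.6) give a centre of (159.5,295.5), where I predicted (159.9,295.5). The upright cylinder's foot is just above it. Lowering.

```bash

python3 -m jog '0 0 .01 0 0 0 -1; 0 0 .02 0 0 0 -1; 0 0 .025 0 0 0 -1; 0 0 .03 0 0 0 -1; 0 0 .03 0 0 0 -1'
python3 -m jog '0 0 .003 0 0 0 -1; 0 0 .006 0 0 0 -1; 0 0 .009 0 0 0 -1; 0 0 .009 0 0 0 -1; 0 0 .009 0 0 0 -1'
python3 -m jog '0 0 .002 0 0 0 -1; 0 0 .004 0 0 0 -1; 0 0 .006 0 0 0 -1; 0 0 .006 0 0 0 -1; 0 0 .006 0 0 0 -1'
```

```text
time_s: 27.0
tcp_pos: [0.4385, -0.2741, 0.0838]
ee_rot: [-0.0, 1.0, 0.0, -0.0]
ft_force: [-0.4, -0.2, -0.3]
gripper_width: 0.026
finger_force: 29.6
time_s: 27.5
tcp_pos: [0.4385, -0.2741, 0.0828]
ee_rot: [-0.0, 1.0, -0.0, 0.0]
ft_force: [-0.4, 0.8, -0.5]
gripper_width: 0.0259
finger_force: 29.6
time_s: 28.0
tcp_pos: [0.4385, -0.2741, 0.0826]
ee_rot: [-0.0, 1.0, 0.0, 0.0]
ft_force: [-0.9, 1.2, 5.6]
gripper_width: 0.026
finger_force: 30.1
```

```bash

python3 -m jog '0 0 0 0 0 0 -.2; 0 0 0 0 0 0 .2; 0 0 0 0 0 0 .7; 0 0 0 0 0 0 1; 0 0 0 0 0 0 1'
python3 -m jog '0 0 0 0 0 0 1; 0 0 -.2 0 0 0 1; 0 0 -.4 0 0 0 1; 0 0 -.62 0 0 0 1; 0 0 -.83 0 0 0 1'
python3 -m jog '-.1 .07 0 0 0 0 1; -.27 .17 0 0 0 0 1; -.45 .29 0 0 0 0 1; -.62 .41 0 0 0 0 1; -.798 .532 0 0 0 0 1'
python3 -m jog '-.18 .12 .08 0 0 0 1; -.36 .23 .16 0 0 0 1; -.53 .35 .25 0 0 0 1; -.7 .46 .33 0 0 0 1; -.798 .532 .42 0 0 0 1'
python3 -m jog '0 0 0 0 0 0 1; 0 0 0 0 0 0 1; 0 0 0 0 0 0 1; 0 0 0 0 0 0 1; 0 0 0 0 0 0 1'
python3 - <<'E'
from h import *
s=cams.snapshot("scene");a=s["frame"]
cv2.imwrite("pics/m6.png",np.hstack([crop(a,(240,335),100,100,4),crop(a,(160,280),100,100,4)]))
E
```

```text
time_s: 28.5
tcp_pos: [0.4385, -0.2741, 0.082]
ee_rot: [-0.0, 1.0, 0.0, -0.0]
ft_force: [-0.5, 0.0, 0.0]
gripper_width: 0.0854
finger_force: 0.0
time_s: 29.0
tcp_pos: [0.4383, -0.274, 0.1827]
ee_rot: [-0.0, 1.0, 0.0, -0.0]
ft_force: [0.5, -0.2, -0.4]
gripper_width: 0.0855
finger_force: 0.0
time_s: 29.5
tcp_pos: [0.535, -0.2088, 0.1807]
ee_rot: [-0.001, 1.0, 0.0, -0.001]
ft_force: [-0.3, 0.8, -0.5]
gripper_width: 0.0851
finger_force: 0.0
time_s: 30.0
tcp_pos: [0.6319, -0.1436, 0.1298]
ee_rot: [-0.002, 1.0, 0.001, 0.0]
ft_force: [0.6, -0.5, -0.3]
gripper_width: 0.0852
finger_force: 0.0
time_s: 30.5
tcp_pos: [0.6295, -0.1473, 0.132]
ee_rot: [0.0, 1.0, -0.0, 0.0]
ft_force: [-0.1, -0.1, 0.6]
gripper_width: 0.0852
finger_force: 0.0
```

View pics/m6.png

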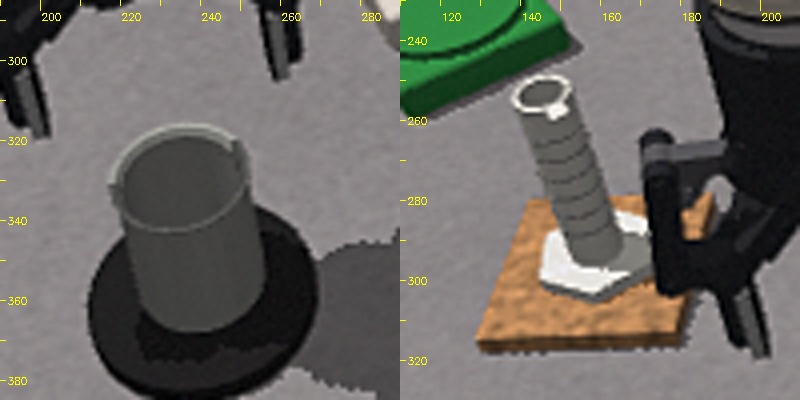

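The cylinder stands upright on the middle of the cork mat, rim at (145,253). The fingers at (199,318) and (258,303) straddle the beaker rim at (235,329). Descending.

```bash

python3 -m jog '0 0 .15 0 0 0 1; 0 0 .32 0 0 0 1; 0 0 .49 0 0 0 1; 0 0 .61 0 0 0 1; 0 0 .69 0 0 0 1' 
python3 -m jog '0 0 0 0 0 0 1; 0 0 0 0 0 0 .5; 0 0 0 0 0 0 .3; 0 0 0 0 0 0 0; 0 0 0 0 0 0 -1' 30
python3 -m jog '0 0 0 0 0 0 -1; 0 0 0 0 0 0 -1; 0 0 0 0 0 0 -1; 0 0 0 0 0 0 -1; 0 0 0 0 0 0 -1' 30
python3 -m jog '0 0 -.04 0 0 0 -1; 0 0 -.12 0 0 0 -1; 0 0 -.25 0 0 0 -1; 0 0 -.42 0 0 0 -1; 0 0 -.583 0 0 0 -1'
```

```text
time_s: 31.05
tcp_pos: [0.6295, -0.1464, 0.0475]
ee_rot: [-0.0, 1.0, 0.0, -0.001]
ft_force: [0.1, 0.4, 0.2]
gripper_width: 0.0856
finger_force: 0.0
time_s: 31.55
tcp_pos: [0.6308, -0.1466, 0.0497]
ee_rot: [-0.0, 1.0, -0.0, 0.001]
ft_force: [-0.5, 0.5, 4.2]
gripper_width: 0.0545
finger_force: 32.1
time_s: 32.05
tcp_pos: [0.6308, -0.1465, 0.0497]
ee_rot: [-0.0, 1.0, -0.0, 0.001]
ft_force: [-0.4, -0.0, 6.5]
gripper_width: 0.0546
finger_force: 32.2
time_s: 32.55
tcp_pos: [0.6299, -0.1463, 0.1201]
ee_rot: [-0.0, 1.0, -0.0, 0.0]
ft_force: [0.7, -1.0, -1.1]
gripper_width: 0.0544
finger_force: 32.0
```

```bash

python3 -m jog '.08 .07 0 0 0 0 -1; .21 .19 0 0 0 0 -1; .37 .34 0 0 0 0 -1; .53 .49 0 0 0 0 -1; .692 .635 0 0 0 0 -1'
python3 -m jog '.16 .15 0 0 0 0 -1; .32 .29 0 0 0 0 -1; .47 .43 0 0 0 0 -1; .6 .55 0 0 0 0 -1; .692 .635 0 0 0 0 -1'
python3 -m jog '0 0 .07 0 0 0 -1; 0 0 .17 0 0 0 -1; 0 0 .26 0 0 0 -1; 0 0 .33 0 0 0 -1; 0 0 .36 0 0 0 -1'
python3 -m jog '0 0 .01 0 0 0 -1; 0 0 .01 0 0 0 -1; 0 0 .01 0 0 0 -1; 0 0 .01 0 0 0 -1; 0 0 .01 0 0 0 -1'
python3 - <<'E'
from h import *
S={n:cams.snapshot(n) for n in("scene","top")};s=S["scene"];a=s["frame"]
for n,c in(("scene",(240,360)),("top",(391,178))):
    f=S[n]["frame"];m=(f.max(2)<65).astype(np.uint8);k,l,st,ce=cv2.connectedComponentsWithStats(m);i=l[c[1],c[0]]
    e=cv2.fitEllipse(cv2.convexHull(cv2.findContours((l==i).astype(np.uint8),0,1)[0][0]));print(n,st[i],np.round(e[0],1),np.round(e[1],1),plane(S[n],e[0],.006),plane(S[n],e[0],.012))
print(proj(s,[.464,.006,.03]),proj(s,[.464-.066,.006,.024]))
cv2.imwrite("pics/m7.png",np.hstack([crop(a,(300,260),100,100,4),crop(a,(240,355),100,100,4)]))
E
```

```text
time_s: 33.05
tcp_pos: [0.5446, -0.0687, 0.1181]
ee_rot: [-0.001, 1.0, 0.0, -0.001]
ft_force: [0.3, 1.0, -1.7]
gripper_width: 0.054
finger_force: 32.0
time_s: 33.55
tcp_pos: [0.461, 0.0074, 0.1183]
ee_rot: [-0.001, 1.0, 0.0, -0.001]
ft_force: [0.0, -0.2, -1.3]
gripper_width: 0.0544
finger_force: 32.0
time_s: 34.05
tcp_pos: [0.4637, 0.0053, 0.0738]
ee_rot: [0.0, 1.0, -0.0, -0.001]
ft_force: [0.0, -0.0, -1.3]
gripper_width: 0.054
finger_force: 32.0
time_s: 34.55
tcp_pos: [0.464, 0.006, 0.0744]
ee_rot: [-0.0, 1.0, 0.0, 0.0]
ft_force: [0.5, 0.4, -1.1]
gripper_width: 0.0543
finger_force: 32.0
scene [ 212  335   58   52 2337] [240.5 360.3] [50.3 58.9] [ 0.63527051 -0.14883493  0.006     ] [ 0.63978661 -0.14879982  0.012     ]
top [377 162  31  32 753] [391.5 177.6] [31.2 32.3] [ 0.63565129 -0.14838588  0.006     ] [ 0.63367565 -0.14756302  0.012     ]
[299.7637612  265.71553267] [291.65778909 248.02018611]
```

View pics/m7.png

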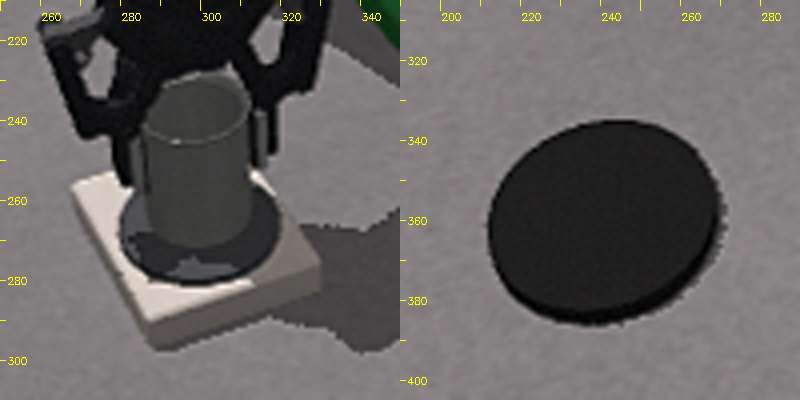

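The beaker hangs over the plate, whose centre from its edges is (299.9,266) against a predicted (299.8,265.7). The cleared rubber mat is centred at (240,359), which is about (0.635,-0.148). Lowering.

```bash

python3 -m jog '0 0 .01 0 0 0 -1; 0 0 .02 0 0 0 -1; 0 0 .03 0 0 0 -1; 0 0 .042 0 0 0 -1; 0 0 .042 0 0 0 -1'
python3 -m jog '0 0 .003 0 0 0 -1; 0 0 .006 0 0 0 -1; 0 0 .009 0 0 0 -1; 0 0 .009 0 0 0 -1; 0 0 .009 0 0 0 -1'
python3 -m jog '0 0 .002 0 0 0 -1; 0 0 .004 0 0 0 -1; 0 0 .006 0 0 0 -1; 0 0 .006 0 0 0 -1; 0 0 .006 0 0 0 -1'
```

```text
time_s: 35.15
tcp_pos: [0.4637, 0.006, 0.0688]
ee_rot: [-0.0, 1.0, -0.0, -0.0]
ft_force: [-0.3, -0.7, -1.1]
gripper_width: 0.0541
finger_force: 32.0
time_s: 35.65
tcp_pos: [0.4638, 0.006, 0.068]
ee_rot: [-0.0, 1.0, -0.0, 0.0]
ft_force: [0.4, 0.0, -1.4]
gripper_width: 0.0543
finger_force: 32.0
time_s: 36.15
tcp_pos: [0.4638, 0.006, 0.0676]
ee_rot: [-0.0, 1.0, 0.0, 0.0]
ft_force: [-2.0, -0.2, 5.1]
gripper_width: 0.0543
finger_force: 32.4
```

```bash

python3 -m jog '0 0 0 0 0 0 .4; 0 0 0 0 0 0 .7; 0 0 0 0 0 0 1; 0 0 0 0 0 0 1; 0 0 0 0 0 0 1'
python3 -m jog '0 0 -.08 0 0 0 1; 0 0 -.2 0 0 0 1; 0 0 -.36 0 0 0 1; 0 0 -.53 0 0 0 1; 0 0 -.67 0 0 0 1'
python3 -m jog '0 .1 0 0 0 0 1; .01 .25 0 0 0 0 1; .02 .43 0 0 0 0 1; .03 .62 0 0 0 0 1; .046 .8 0 0 0 0 1'
python3 -m jog '.01 .16 0 0 0 0 1; .02 .32 0 0 0 0 1; .03 .48 0 0 0 0 1; .04 .64 0 0 0 0 1; .046 .8 0 0 0 0 1'
python3 -m jog '.01 .18 0 0 0 0 1; .02 .36 0 0 0 0 1; .03 .53 0 0 0 0 1; .04 .68 0 0 0 0 1; .046 .8 0 0 0 0 1'
python3 -m jog '0 0 .08 0 0 0 1; 0 0 .16 0 0 0 1; 0 0 .22 0 0 0 1; 0 0 .26 0 0 0 1; 0 0 .26 0 0 0 1'
python3 - <<'E'
from h import *
s=cams.snapshot("scene");a=s["frame"]
f=a[210:240,400:445].max(2);m=(f>150).astype(np.uint8)
print(get_obs()["tcp_pos"],[plane(s,u,.058) for u in((424.9,221.4),)])
cv2.imwrite("pics/m8.png",np.hstack([crop(a,(422,225),100,100,4),crop(a,(300,260),100,100,4)]))
E
```

```text
time_s: 36.65
tcp_pos: [0.4638, 0.006, 0.0672]
ee_rot: [-0.0, 1.0, -0.0, -0.0]
ft_force: [0.7, 0.0, 0.3]
gripper_width: 0.0857
finger_force: 0.0
time_s: 37.15
tcp_pos: [0.4638, 0.006, 0.1492]
ee_rot: [-0.0, 1.0, 0.0, 0.0]
ft_force: [0.6, 0.9, -0.5]
gripper_width: 0.0856
finger_force: 0.0
time_s: 37.65
tcp_pos: [0.4576, 0.1038, 0.1472]
ee_rot: [-0.001, 1.0, 0.0, -0.0]
ft_force: [0.9, -0.0, -0.2]
gripper_width: 0.0852
finger_force: 0.0
time_s: 38.15
tcp_pos: [0.4516, 0.1996, 0.1471]
ee_rot: [-0.001, 1.0, -0.0, -0.001]
ft_force: [-0.3, 0.1, -1.0]
gripper_width: 0.0857
finger_force: 0.0
time_s: 38.65
tcp_pos: [0.4459, 0.296, 0.1471]
ee_rot: [-0.001, 1.0, 0.0, -0.001]
ft_force: [-0.4, 0.1, 0.8]
gripper_width: 0.0855
finger_force: 0.0
time_s: 39.15
tcp_pos: [0.4467, 0.2926, 0.1154]
ee_rot: [0.0, 1.0, -0.001, -0.001]
ft_force: [0.4, -0.5, 0.5]
gripper_width: 0.0855
finger_force: 0.0
[0.44697271 0.29298987 0.11589785] [array([0.4460092 , 0.29404472, 0.058     ])]
```

View pics/m8.png

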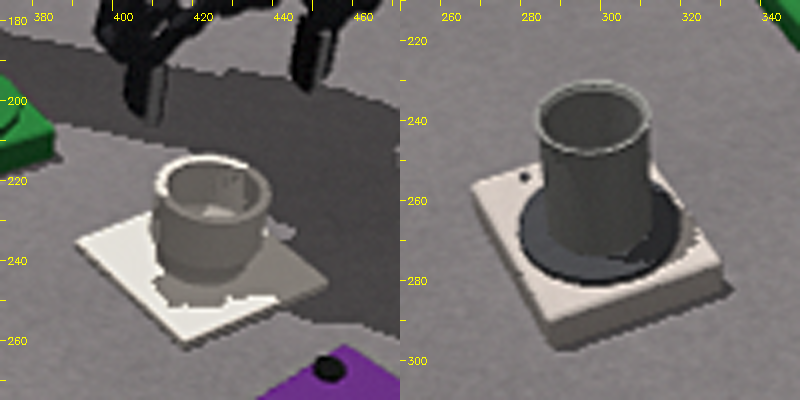

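The beaker stands upright and centred on the stirrer plate, rim at (298,239). The fingers straddle the mortar, rim at (423,221). Grip and lift it.

```bash

python3 -m jog '0 0 .15 0 0 0 1; 0 0 .32 0 0 0 1; 0 0 .47 0 0 0 1; 0 0 .58 0 0 0 1; 0 0 .645 0 0 0 1' 
python3 -m jog '0 0 0 0 0 0 1; 0 0 0 0 0 0 -1; 0 0 0 0 0 0 -1; 0 0 0 0 0 0 -1; 0 0 0 0 0 0 -1' 40
python3 -m jog '0 0 0 0 0 0 -1; 0 0 0 0 0 0 -1; 0 0 0 0 0 0 -1; 0 0 0 0 0 0 -1; 0 0 0 0 0 0 -1'
python3 -m jog '0 0 -.05 0 0 0 -1; 0 0 -.2 0 0 0 -1; 0 0 -.4 0 0 0 -1; 0 0 -.65 0 0 0 -1; 0 0 -.9 0 0 0 -1'
```

```text
time_s: 39.7
tcp_pos: [0.447, 0.2937, 0.0383]
ee_rot: [-0.0, 1.0, -0.0, -0.0]
ft_force: [-0.0, -0.1, -0.7]
gripper_width: 0.0854
finger_force: 0.0
time_s: 40.2
tcp_pos: [0.4475, 0.2942, 0.0401]
ee_rot: [-0.0, 1.0, 0.0, 0.001]
ft_force: [-0.1, -0.4, 6.2]
gripper_width: 0.0615
finger_force: 43.8
time_s: 40.7
tcp_pos: [0.4475, 0.2942, 0.0401]
ee_rot: [-0.0, 1.0, 0.0, 0.001]
ft_force: [-1.4, -0.5, 6.6]
gripper_width: 0.0613
finger_force: 43.8
time_s: 41.2
tcp_pos: [0.4464, 0.2937, 0.148]
ee_rot: [-0.0, 1.0, -0.0, -0.0]
ft_force: [-0.2, 0.1, -1.1]
gripper_width: 0.0615
finger_force: 44.3
```

```bash

python3 -m jog '-.05 -.1 0 0 0 0 -1; -.12 -.28 0 0 0 0 -1; -.21 -.49 0 0 0 0 -1; -.3 -.7 0 0 0 0 -1; -.392 -.92 0 0 0 0 -1'
python3 -m jog '-.08 -.18 0 0 0 0 -1; -.16 -.36 0 0 0 0 -1; -.24 -.55 0 0 0 0 -1; -.32 -.73 0 0 0 0 -1; -.392 -.92 0 0 0 0 -1'
python3 -m jog '-.08 -.18 0 0 0 0 -1; -.16 -.36 0 0 0 0 -1; -.24 -.55 0 0 0 0 -1; -.32 -.73 0 0 0 0 -1; -.392 -.92 0 0 0 0 -1'
python3 -m jog '-.09 -.22 0 0 0 0 -1; -.18 -.43 .05 0 0 0 -1; -.27 -.63 .12 0 0 0 -1; -.34 -.79 .2 0 0 0 -1; -.392 -.92 .3 0 0 0 -1'
python3 -m jog '0 0 .1 0 0 0 -1; 0 0 .2 0 0 0 -1; 0 0 .3 0 0 0 -1; 0 0 .4 0 0 0 -1; 0 0 .45 0 0 0 -1'
python3 -m jog '0 0 .03 0 0 0 -1; 0 0 .045 0 0 0 -1; 0 0 .05 0 0 0 -1; 0 0 .05 0 0 0 -1; 0 0 .05 0 0 0 -1'
```

```text
time_s: 41.7
tcp_pos: [0.4937, 0.1818, 0.1462]
ee_rot: [-0.0, 1.0, -0.0, -0.001]
ft_force: [0.2, -0.3, -2.8]
gripper_width: 0.0612
finger_force: 44.3
time_s: 42.2
tcp_pos: [0.5408, 0.0715, 0.146]
ee_rot: [-0.0, 1.0, -0.0, -0.001]
ft_force: [-0.1, 0.8, -2.6]
gripper_width: 0.061
finger_force: 44.3
time_s: 42.7
tcp_pos: [0.5876, -0.0386, 0.1458]
ee_rot: [-0.0, 1.0, -0.0, -0.001]
ft_force: [-0.3, -0.1, -2.1]
gripper_width: 0.061
finger_force: 44.3
time_s: 43.2
tcp_pos: [0.635, -0.15, 0.1097]
ee_rot: [0.001, 1.0, -0.0, -0.0]
ft_force: [-0.4, 0.5, -2.5]
gripper_width: 0.0612
finger_force: 44.3
time_s: 43.7
tcp_pos: [0.6346, -0.1459, 0.0554]
ee_rot: [-0.001, 1.0, 0.001, -0.001]
ft_force: [-0.6, 0.5, -1.9]
gripper_width: 0.0617
finger_force: 44.3
time_s: 44.2
tcp_pos: [0.6358, -0.1476, 0.0515]
ee_rot: [-0.0, 1.0, -0.0, 0.0]
ft_force: [0.4, -0.0, -1.9]
gripper_width: 0.0611
finger_force: 44.3
```

```bash

python3 -m jog '0 0 .012 0 0 0 -1; 0 0 .025 0 0 0 -1; 0 0 .037 0 0 0 -1; 0 0 .048 0 0 0 -1; 0 0 .048 0 0 0 -1'
python3 -m jog '0 0 .003 0 0 0 -1; 0 0 .006 0 0 0 -1; 0 0 .009 0 0 0 -1; 0 0 .009 0 0 0 -1; 0 0 .009 0 0 0 -1'
python3 -m jog '0 0 .002 0 0 0 -1; 0 0 .004 0 0 0 -1; 0 0 .006 0 0 0 -1; 0 0 .006 0 0 0 -1; 0 0 .006 0 0 0 -1'
```

```text
time_s: 44.7
tcp_pos: [0.6353, -0.1475, 0.045]
ee_rot: [-0.0, 1.0, 0.0, -0.0]
ft_force: [0.5, 0.6, -2.5]
gripper_width: 0.0615
finger_force: 44.3
time_s: 45.2
tcp_pos: [0.6355, -0.1475, 0.0443]
ee_rot: [-0.0, 1.0, -0.0, 0.0]
ft_force: [-0.5, -0.3, -1.9]
gripper_width: 0.0615
finger_force: 44.3
time_s: 45.7
tcp_pos: [0.6355, -0.1475, 0.0442]
ee_rot: [-0.0, 1.0, 0.0, 0.0]
ft_force: [-1.6, 0.2, 4.4]
gripper_width: 0.0612
finger_force: 44.9
```

Contact at 4.4 N. Release, retract and check everything.

```bash

python3 -m jog '0 0 0 0 0 0 .6; 0 0 0 0 0 0 .8; 0 0 0 0 0 0 1; 0 0 0 0 0 0 1; 0 0 0 0 0 0 1'
python3 -m jog '0 0 -.1 0 0 0 1; 0 0 -.3 0 0 0 1; 0 0 -.5 0 0 0 1; 0 0 -.75 0 0 0 1; 0 0 -1 0 0 0 1'
python3 -m jog '.1 .1 -.2 0 0 0 1; .2 .3 -.4 0 0 0 1; .2 .5 -.6 0 0 0 1; .2 .7 -.8 0 0 0 1; .2 .8 -.8 0 0 0 1'
python3 -m jog '0 0 0 0 0 0 1; 0 0 0 0 0 0 1; 0 0 0 0 0 0 1; 0 0 0 0 0 0 1; 0 0 0 0 0 0 1'
python3 - <<'E'
from h import *
s=cams.snapshot("scene");cv2.imwrite("pics/m9.png",cv2.resize(s["frame"][150:430,60:500,::-1],(800,509),interpolation=cv2.INTER_CUBIC))
cv2.imwrite("pics/m10.png",crop(s["frame"],(240,350),80,80,7))
E
```

```text
time_s: 46.2
tcp_pos: [0.6355, -0.1475, 0.0433]
ee_rot: [-0.0, 1.0, -0.0, -0.0]
ft_force: [-0.4, -0.2, -0.2]
gripper_width: 0.0853
finger_force: 0.0
time_s: 46.7
tcp_pos: [0.6353, -0.1475, 0.1653]
ee_rot: [-0.0, 1.0, -0.0, 0.0]
ft_force: [0.3, -0.7, 0.4]
gripper_width: 0.0855
finger_force: 0.0
time_s: 47.2
tcp_pos: [0.6137, -0.0488, 0.264]
ee_rot: [-0.002, 1.0, 0.001, 0.004]
ft_force: [1.5, -0.5, -0.4]
gripper_width: 0.0856
finger_force: 0.0
time_s: 47.7
tcp_pos: [0.6111, -0.0527, 0.2587]
ee_rot: [0.001, 1.0, -0.0, -0.001]
ft_force: [-1.0, -0.5, 0.1]
gripper_width: 0.0857
finger_force: 0.0
```

View pics/m9.png

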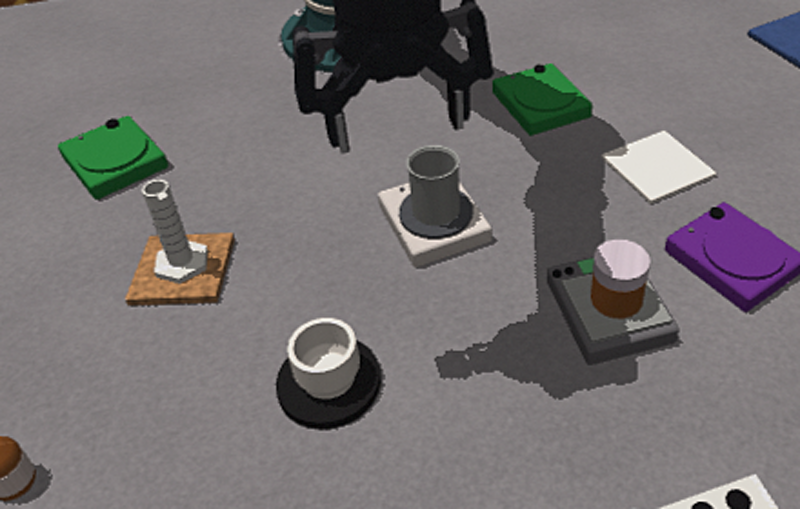

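The final view shows all four vessels upright and centred: cylinder on cork, beaker on stirrer, jar on balance and mortar on rubber. The tile is empty and the gripper is clear. I do a quick numeric check of the mortar before handing in.

```bash
python3 - <<'E'
from h import *
s=cams.snapshot("scene");x,y=215,318;f=s["frame"][y:y+45,x:x+50];h=cv2.cvtColor(f,cv2.COLOR_RGB2HSV)
print(plane(s,(237.0,338.3),.062),proj(s,[.635,-.148,.062]))
arm.finish_job()
E
```

```text
[ 0.63294553 -0.14656504  0.062     ] [236.33867993 339.48217767]
the job is handed in; nothing more can be done
```

The job is handed in: the beaker is on the stirrer, the jar on the balance pan, the cylinder on the cork mat and the mortar on the rubber mat, all upright and centred to about 2 mm, with the tile empty and about 48 s used.

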